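Clamp the sample-tube rack with the pump clamp

TASK

Stand the white tube rack with the blue caps squarely on the clamp's bed, between the padded jaws, and let go of it. Then pump the red trigger against the black handle, stroke by stroke, moving the jaw with the trigger only, until the rack is gripped between both jaws without crushing it (stop as soon as it is gripped: the spring pad gives a little but must not be driven almost all the way in). Finish while holding the trigger squeezed in; leave everything else on the table alone.

Things in the scene. Friction and masses are not known exactly. Their poses are not given: they have to be found in the camera images.
- rack_middle (a point): The loose white plastic tube rack: a block 60 mm (its x) by 50 mm (its y) by 42 mm high (z), standing on the table; mass 150 to 310 g. Five clear tubes with blue caps stand in its top and rise 20 mm above the block. This point is the middle of the block, 21 mm above its underside. It is to stand in the clamp with its x axis along the clamp's x axis, either way round.
- clamp: A one-hand pump clamp screwed to the table: orange parts on an aluminium base 262 x 90 x 8 mm. Origin on the table, on the clamp's middle line; x runs along the bar from the pump handle (x = -100 mm) to the stop jaw, z up. The orange pump head (x = -120 to -45 mm, 44 mm wide) is 70 mm high at most.
- bed_middle (a point): Middle of the bed on which the rack is to stand, 45 mm ahead (+x) of the clamp's origin, on top of two grey rails (together 40 mm wide, top 26 mm above the table). Axes as the clamp's. The rack's 60 mm length goes along x between the moving pad and the stop jaw; its 50 mm width overhangs the rails by 5 mm on each side.
- stop_face (a point): Middle of the black rubber face of the stop jaw at the clamp's +x end (orange, 56 mm wide, rising to 67 mm above the table); this point is 48 mm above the table, axes as the clamp's, and the face looks to the clamp's -x. The rack ends up pressed against it.
- stop_jaw (a joint): Where the stop jaw has been locked this time, in m: its face is at clamp x = 0.090 minus this value (0.004 to 0.014). It is screwed tight and does not move.
- jaw (a joint): Moving orange jaw (50 mm wide, top 74 mm above the table) on a steel bar: how far it has been fed towards the stop jaw, in m; starts at 0, at most 0.046. A full stroke of the trigger feeds it about 5 mm (4 to 6); it stays when the trigger returns; strokes of less than about half may feed nothing. With the pad free its face is at clamp x = this value.
- pad_face (a point): Middle of the front face of the moving jaw's black spring pad (48 mm wide, 38 mm high), 48 mm above the table: the face that meets the rack. Its x axis is the clamp's x axis.
- pad (a joint): How far the spring pad is pressed back into its jaw, in m: 0 when it touches nothing, 0.016 at its end stop. It pushes with about 0.8 N plus 0.8 N per mm. The rack is gripped from 2 mm on; more than 13 mm crushes it.
- handle_grip (a point): Point on the axis of the fixed black handle, an upright round bar of 16 mm diameter, 120 mm above the table; the bar stands free from 70 mm up to 150 mm.
- trigger_grip (a point): Point on the axis of the red trigger, a round bar of 14 mm diameter, about 120 mm above the table; it is 39 mm from the handle's axis on the side of the jaws when let go, and 18 mm nearer when fully squeezed. Outside width over handle and trigger 54 mm let go, 36 mm squeezed; the bar's top is about 149 mm above the table. The handle does not move, only the trigger does.
- trigger (a joint): Angle of the trigger in rad about its pivot (clamp x = -70 mm, 60 mm above the table): 0 let go (a spring returns it), 0.29 fully squeezed towards the handle. Squeezing takes 3 N (free) to about 16 N (jaw loaded) at the grip.
- empty_rack: A bystander: a green rack of the same size holding one red-capped tube. Leave alone.
- sanitizer: A bystander: square pump bottle, 58 mm wide, 190 mm high. Leave alone.
- water: A bystander: clear bottle with blue cap, 64 mm diameter, 200 mm high. Leave alone.
- swab_cup: A bystander: white cup, 72 mm diameter, 90 mm high. Leave alone.
- cassette0: A bystander: flat white test cassette 70 x 21 x 6 mm. Leave alone.
- cassette1: A bystander: flat white test cassette 70 x 21 x 6 mm. Leave alone.
- cassette2: A bystander: flat white test cassette 70 x 21 x 6 mm. Leave alone.
Things that resemble listed ones, but are neither listed nor needed, are in the scene too. What is shaped like the part that bears rack_middle but orange is not meant.

How it is judged:
On the way, in this order (a step that is already met when the one before it is completed fails the run):
1. the rack stands on the clamp's bed between the jaws, let go of (z of rack_middle in the frame of clamp between 0.044 and 0.05 m and x of rack_middle in the frame of clamp between 0.028 and 0.062 m and y of rack_middle in the frame of clamp between -0.015 and 0.015 m and angle between rack_middle's own z axis and vertical below 0.1 rad and contact force between the fingers and rack below 0.2 N), for 0.2 s.
2. the trigger has been pumped until the rack is gripped between both jaws (value of joint pad above 0.002 m and contact force between pad and rack above 1 N and contact force between stop_jaw and rack above 0.5 N), for 0.1 s.
At the end, for the whole second after the job is handed in: The rack stands upright on the bed (within 15 mm of the middle line and 7 degrees of square), pressed by the moving pad (pressed in between 2 and 13 mm) against the stop jaw, and the fingers are still holding the trigger at least half squeezed, with more than 1 N (all of step 2 and value of joint pad below 0.013 m and contact force between the fingers and rack below 0.2 N and z of rack_middle in the frame of clamp between 0.044 and 0.05 m and y of rack_middle in the frame of clamp between -0.015 and 0.015 m and angle between the x axis of rack_middle and the x axis of clamp, either way round below 0.12 rad and angle between rack_middle's own z axis and vertical below 0.1 rad and value of joint trigger above 0.14 rad and contact force between the fingers and trigger above 1 N); the arm keeps its last pose, push and grip.
It fails at once if the rack is crushed (spring pad driven in more than 13 mm) (value of joint pad above 0.013 m).
It fails at once if the robot pushes the moving jaw directly (contact force between any of the arm, the fingers and jaw above 8 N or contact force between the fingers and pad above 8 N).
It fails at once if a bystander is disturbed (distance of any of empty_rack, sanitizer, water, swab_cup, cassette0, cassette1, cassette2 from where it was at the start of the episode above 0.03 m or angle between any of sanitizer, water, swab_cup's own z axis and vertical above 0.5 rad).
It also fails if it takes over 67 s, if anything falls off the work surface, if the arm or the gripper's body presses on something with over 40 N, if the wrist force passes 120 N, or if a joint passes its speed limit or range.

ROBOT

A 7-joint arm with a two-finger parallel gripper is mounted at the origin on the work surface. World frame = base frame: x ahead of the robot, y to its left, z up, the work surface at z = 0. Lengths are in m, angles in rad, forces in N, time in s.
With the tool pointing down it reaches from about 0.425 to 0.95 m from the base axis. Payload 16.7 kg.
Tool frame: the origin (TCP) lies on the centre line of the jaws, within the pads' length; the fingertips stand 25 mm ahead of it and the grasp point (between the pads) lies 6 mm ahead of it; z points along the fingers, y is the direction in which the jaws open and shut (so a half turn about z gives the same grasp; the last joint's range is limited). The gripper opens to 94 mm and grips with 3 to 60 N. Pads are 16 mm wide; open, the fingers measure 119 mm over their backs; the gripper's body (75 mm by 177 mm) begins 78 mm behind the grasp point.
Start: joints at [1.065, 0.426, 0.074, 1.606, -0.034, 1.111, -0.067], TCP at [0.235, -0.633, 0.23] pointing down, gripper open.
Joint ranges: [-2.85, 2.85], [-0.5, 2.14], [-1.23, 1.37], [0.21, 2.46], [-1.02, 4.16], [0.16, 2.05], [-2.73, 2.73]. Speed limits (rad/s): [1.89, 1.89, 2.39, 2.39, 3.01, 3.01, 3.01].

INTERFACE

Orientations are given as a rotation vector (axis times angle).
In Python, from station import robot gives the robot as it stands.
- The arm moves only by the tool arm_command, never from a script. Its argument "motion" is one flat list of numbers, 7 for each row, row after row: the closure, from 0 (fully open) to 1 (shut), then the shift along the tool's x, y, z in cm, then the turn, a rotation vector about the tool's x, y, z in degrees. In form: [claw, dx, dy, dz, ax, ay, az, claw, dx, dy, dz, ax, ay, az, ...]. A call has exactly 8 rows; each row is the pose to reach, as a shift and turn from the pose commanded when the call began, along the tool's axes at that moment; what a row does not reach only later rows make up. A row lasts 1/8 s, in which the tool goes at most 62.5 mm and 10.7 degrees, less where a joint would pass 70% of its speed; a pose out of reach is approached as far as the arm can. A call with a gripper value outside its range is refused whole. The fingers move at their own pace and stop on an object; "force" is the grip in N (left out, the last holds). Time passes only in rows, so rows that repeat a pose let the fingers close, or fill a call up. It gives the time, the measured TCP pose, the force and the opening at its end, in the units of the state.
- robot.state(): the state, without advancing time (a new reading comes with each control period).
- robot.snapshot(name): name is "scene" or "top" or "wrist"; returns the picture (384x512x3 uint8, red, green, blue); there is no depth.
- robot.camera_params(name): a dict with "vertical_fov" (degrees; the focal length in pixels is half the picture's height over the tangent of half this angle, whatever the lens; pixels are square), "cx", "cy" (the principal point, pixels), "camera_from_world" (4x4, takes a point from world to camera coordinates). Camera axes: x right, y down, z forward; pixel columns grow to the right and rows downward; lengths in m; the calibration is good to about 2 mm. A picture is of the moment at which its call begins: read the wrist's pose just before it. camera_params takes no time and is no camera call; for the wrist camera it gives the pose at the moment of the call.
- robot.hand_in(): hands the job in, once; it reports no verdict.
Trained networks look in the newest picture that a camera, given by its name, has taken for a name from the list of things; names that differ only in an ending like _2 or _b are one class to them, and where a whole thing is asked for, a point or a joint stands for the part that bears it (a point fixed in the world has none). Each returns a list of dicts, best first, with "conf" (0 to 1); they miss things now and then, are a little off and sometimes report something else, mostly with a low value. They report only what shows in the picture. A call takes as long as a camera call. They do not tell look-alikes from the thing itself.
- robot.boxes_of(camera, thing): "box" ([centre column, centre row, width, height] in pixels, round what is visible of it).
The state is a dict: "time": time; "qpos": joint angles; "qd": joint speeds; "joint_torque": joint torques, N m; "tcp_pos": TCP position; "eef_rot": TCP orientation; "force": force on the tool from outside, world axes, zero at the start; "wrist_torque": the same for the moment, N m; "width": finger opening in m.
Only numpy, scipy, OpenCV 4.12 (cv2) and the standard library are available. Lean on these libraries where they do the work, as an engineer would, in place of code of your own. Each camera call takes 0.05 s, during which the arm holds its last target. There are 200 camera calls.

## Working session

There is one attempt and no reset: what is moved stays moved. The work goes in short steps, Python scripts to look and compute and a tool call to move; the robot and the scene stay as the last step left them, time stands still between calls to the robot, and variables do not carry over. Pictures are saved under pics/ and viewed, about 8 in all and at most 12, crops included, and the job is handed in when it is done.

Besides the shell and the picture viewer there is one more tool, called in YAML: its name, and indented under it one key for each argument. arm_command: Moves the arm, as the interface text tells. Its arguments: {"type":"object","properties":{"motion":{"type":"array","items":{"type":"number"}},"force":{"type":"number"}},"required":["motion"]}

```bash
mkdir -p pics; cat > h.py <<'E'
from station import robot
import numpy as np, cv2
from scipy.spatial.transform import Rotation as R
def K(c):
    p=robot.camera_params(c); f=192/np.tan(np.radians(p["vertical_fov"])/2); return f,p["cx"],p["cy"],np.array(p["camera_from_world"])
def proj(c,P):
    f,cx,cy,T=K(c); q=np.atleast_2d(P)@T[:3,:3].T+T[:3,3]; return np.c_[f*q[:,0]/q[:,2]+cx,f*q[:,1]/q[:,2]+cy]
def back(c,u,v,z):
    f,cx,cy,T=K(c); d=T[:3,:3].T@np.array([(u-cx)/f,(v-cy)/f,1]); o=-T[:3,:3].T@T[:3,3]; return o+d*(z-o[2])/d[2]
def save(c,n,s=1):
    im=robot.snapshot(c); cv2.imwrite(f"pics/{n}.png",cv2.resize(im[:,:,::-1],None,fx=s,fy=s)); return im
E
python3 - <<'E'
from h import *
a=save("scene","s0"); b=save("top","t0")
cv2.imwrite("pics/st.png",np.vstack([a,b])[:,:,::-1])
s=robot.state(); print(s["tcp_pos"],s["eef_rot"],s["width"],s["time"])
for c in("top","scene"):
  f,cx,cy,T=K(c);print(c,f,cx,cy,-T[:3,:3].T@T[:3,3], T[:3,:3].round(2).tolist())
for t in("rack_middle","clamp","stop_face","pad_face","handle_grip","trigger_grip","empty_rack","sanitizer","water","swab_cup"):
  for r in robot.boxes_of("top",t)[:3]: print(t,np.round(r["box"],1),round(r["conf"],2))
E
```

```text
[ 0.23498322 -0.63239017  0.22985648] [-3.09089685e+00 -5.55813708e-01  4.68607762e-04] 0.09412528573040137 0.1
top 468.71894579415743 259.8785515472955 195.8381397514393 [0.32266798 0.01825451 1.3852873 ] [[-0.02, -1.0, 0.01], [-0.99, 0.02, -0.16], [0.16, -0.02, -0.99]]
scene 412.1897327252212 264.69828091833875 189.7334372471516 [ 1.58534506 -0.07521652  0.96188623] [[0.1, 0.99, -0.02], [0.63, -0.08, -0.77], [-0.77, 0.07, -0.63]]
rack_middle [186.  222.   16.2  24.4] 0.81
rack_middle [192.3 279.4  27.   19.7] 0.73
rack_middle [295.8 188.7  98.   37.2] 0.54
clamp [296.1 190.3  98.6  49.3] 0.78
stop_face [258.  191.4  13.3  15.6] 0.63
stop_face [261.9 234.9  24.7   3.2] 0.42
pad_face [316.  184.7  56.   14.5] 0.6
pad_face [293.1 189.8  10.5  19.8] 0.49
handle_grip [295.5 190.  102.6  39.8] 0.76
handle_grip [315.8 184.2  59.3  20.9] 0.72
trigger_grip [313.5 181.8   6.2   2.1] 0.55
trigger_grip [296.1 190.1  97.8  42.6] 0.21
empty_rack [201.9 139.2  20.3  25.5] 0.71
sanitizer [395.1 161.7  39.9  29.4] 0.83
water [103.  195.2  34.5  30.5] 0.73
water [295.9 188.7 100.2  43.2] 0.58
swab_cup [142.1 151.9  29.2  31.8] 0.86
```

```bash
python3 -c "
import cv2
im=cv2.imread('pics/t0.png');cv2.imwrite('pics/t0b.png',cv2.resize(im,None,fx=1.56,fy=1.56))"
```

```text
(no output)
```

View pics/t0b.png

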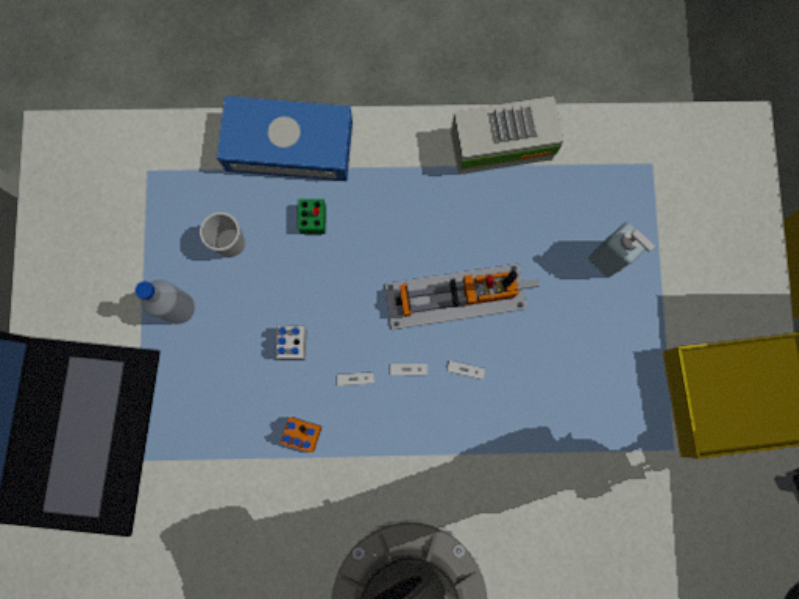

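View pics/s0.png

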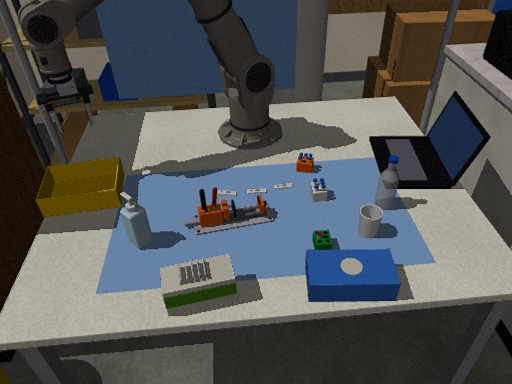

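```bash
python3 - <<'E'
from h import *
im=cv2.imread("pics/t0.png")
for n,(u,v),z in [("rack",(186,222),.035),("orange",(192,279),.035)]: print(n,back("top",u,v,z))
c=np.array([back("top",u/1.56,v/1.56,.008) for u,v in [(387,288),(520,265),(525,308),(394,328)]]);print(c.round(3), c.mean(0))
d=(c[0]+c[3]-c[1]-c[2])/2; print("clamp x dir",np.degrees(np.arctan2(d[1],d[0])),np.linalg.norm(d))
w=im[205:238,172:200]; print([back("top",*p,.042)[:2].round(3) for p in ((277/1.56,327/1.56),(305/1.56,327/1.56),(305/1.56,360/1.56),(277/1.56,360/1.56))])
s=robot.state();print(R.from_rotvec(s["eef_rot"]).as_matrix().round(3)); 
f,cx,cy,T=K("wrist");print("wrist",f,cx,cy); M=np.eye(4);M[:3,:3]=R.from_rotvec(s["eef_rot"]).as_matrix();M[:3,3]=s["tcp_pos"];print((T@M).round(3))
for t in ("sanitizer","swab_cup","empty_rack","water","cassette0"):
  for b in robot.boxes_of("top",t)[:3]: print(t,back("top",b["box"][0],b["box"][1],0.03)[:2].round(3))
E
```

```text
rack [0.46312961 0.2102176  0.035     ]
orange [0.30080288 0.192383   0.035     ]
[[ 0.575  0.03   0.008]
 [ 0.616 -0.227  0.008]
 [ 0.531 -0.233  0.008]
 [ 0.497  0.018  0.008]] [ 0.55475963 -0.10327926  0.008     ]
clamp x dir 98.39434975420157 0.2567009369542168
[array([0.499, 0.234]), array([0.498, 0.182]), array([0.437, 0.182]), array([0.438, 0.233])]
[[ 0.937  0.348 -0.   ]
 [ 0.348 -0.937  0.   ]
 [ 0.    -0.    -1.   ]]
wrist 343.30357799650886 261.34580748565764 187.05405153449072
[[ 0.001  1.     0.    -0.   ]
 [-0.969  0.001 -0.245  0.031]
 [-0.245 -0.     0.969  0.166]
 [ 0.     0.     0.     1.   ]]
sanitizer [ 0.633 -0.409]
swab_cup [0.674 0.342]
empty_rack [0.71  0.165]
water [0.546 0.453]
water [ 0.556 -0.111]
cassette0 [0.4   0.089]
cassette0 [ 0.426 -0.01 ]
cassette0 [ 0.421 -0.11 ]
```

```bash
cat >> h.py <<'E'
def to(p,yaw):
    "tool-frame shift (cm) and turn to bring the TCP to p with tool y at world angle yaw, pointing down"
    s=robot.state(); M=R.from_rotvec(s["eef_rot"]); a=np.radians(yaw)
    y=np.array([np.cos(a),np.sin(a),0]); z=np.array([0,0,-1.]); G=R.from_matrix(np.c_[np.cross(y,z),y,z])
    print("move",(100*(M.inv().apply(np.array(p)-s["tcp_pos"]))).round(2),np.degrees((M.inv()*G).as_rotvec()).round(1),"t",round(s["time"],2))
E
python3 - <<'E'
from h import *
to([.50,-.22,.34],-90); to([.455,.208,.24],-90)
E
```

```text
move [ 39.2  -29.46 -10.95] [-0.  -0.  20.4] t 0.85
move [ 49.89 -71.15  -0.95] [-0.  -0.  20.4] t 0.85
```

arm_command:
  motion: [0,8,-6,-6,0,0,10,0,12,-9,-11,0,0,20.4,0,17,-13,-11,0,0,20.4,0,23,-17,-11,0,0,20.4,0,28,-21,-11,0,0,20.4,0,34,-25,-11,0,0,20.4,0,39,-30,-11,0,0,20.4,0,39,-30,-11,0,0,20.4]

```text
time: 1.85
tcp_pos: [0.4874, -0.2306, 0.3405]
eef_rot: [3.141, -0.001, 0.001]
force: [1.4, -1.3, -0.3]
width: 0.0939
```

```bash
python3 - <<'E'
from h import *
s=robot.state(); print(s["tcp_pos"],s["qpos"])
to([.47,.208,.26],-90)
E
```

```text
[ 0.48735821 -0.23063457  0.34054899] [ 0.44352606  0.12531156 -0.13401259  1.76095344  0.01767116  1.25572391
 -1.26616044]
move [ -1.76 -43.87   8.04] [ 0. -0. -0.] t 1.85
```

arm_command:
  motion: [0,0,-6,0,0,0,0,0,0,-12,0,0,0,0,0,0,-18,1,0,0,0,0,-1,-24,2,0,0,0,0,-2,-30,4,0,0,0,0,-2,-36,6,0,0,0,0,-2,-42,8,0,0,0,0,-2,-44,8,0,0,0]

```text
time: 2.85
tcp_pos: [0.4655, 0.2107, 0.2591]
eef_rot: [-3.141, -0.005, 0.003]
force: [0.7, -1.2, 0.1]
width: 0.0934
```

```bash
python3 - <<'E'
from h import *
s=robot.state(); print(s["tcp_pos"],s["qpos"])
im=save("wrist","w1",1.5)
for t in("rack_middle",):
  for r in robot.boxes_of("wrist",t): print(t,np.round(r["box"],1),round(r["conf"],2),back("wrist",*r["box"][:2],.042))
E
```

```text
[0.46548691 0.21069945 0.25905915] [-0.07106217  0.16911787 -0.53168306  1.90693583  0.09482226  1.09154454
 -2.20776929]
rack_middle [262.1 159.1  47.5  56.1] 0.73 [0.47419002 0.20952804 0.042     ]
rack_middle [277.9 280.8  52.1  38.6] 0.58 [0.32666683 0.18978435 0.042     ]
```

View pics/w1.png

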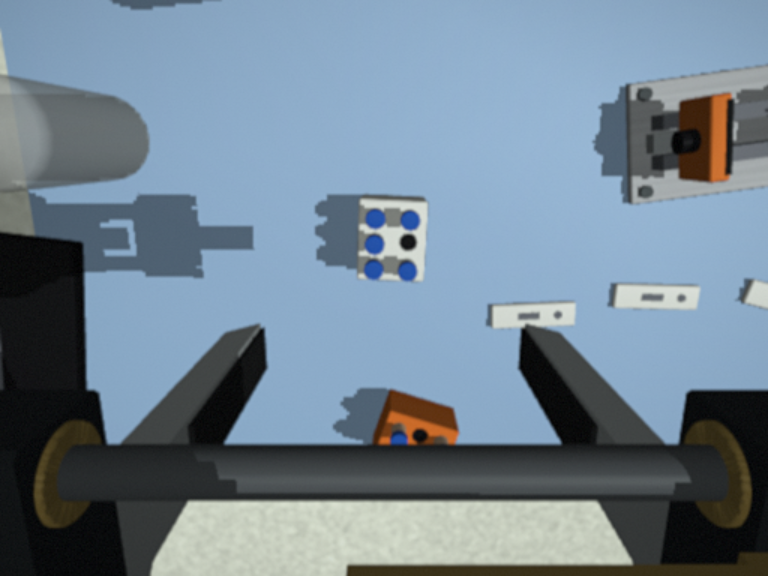

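```bash
python3 - <<'E'
from h import *
im=cv2.imread("pics/w1.png")
g=im[185:295,345:440]; m=((g.min(2)>120)).astype(np.uint8); m=cv2.morphologyEx(m,cv2.MORPH_CLOSE,np.ones((25,25)))
c=max(cv2.findContours(m,0,2)[0],key=cv2.contourArea); b=cv2.boxPoints(cv2.minAreaRect(c))+[345,185]; print(b)
w=np.array([back("wrist",*(p/1.5),.042) for p in b]); print(w.round(3),w.mean(0)); e=np.diff(np.vstack([w,w[:1]]),axis=0); print(np.linalg.norm(e,axis=1),np.degrees(np.arctan2(e[:,1],e[:,0])))
for p in [(627,86),(632,203)]: print(back("wrist",p[0]/1.5,p[1]/1.5,.008))
for p in [(730,95),(731,180)]: print(back("wrist",p[0]/1.5,p[1]/1.5,.067))
E
```

```text
[[345.00000763 185.        ]
 [438.99999237 185.        ]
 [438.99999237 293.99998474]
 [345.00000763 293.99998474]]
[[0.513 0.244 0.042]
 [0.513 0.177 0.042]
 [0.432 0.175 0.042]
 [0.432 0.245 0.042]] [0.4724989  0.21036382 0.042     ]
[0.06684448 0.08050992 0.07045978 0.08053369] [ -89.72099257 -178.44104187   90.29800748   -1.01374493]
[0.58367258 0.03677694 0.008     ]
[0.49757505 0.02279094 0.008     ]
[ 0.57179657 -0.00408167  0.067     ]
[ 0.51872605 -0.01356375  0.067     ]
```

```bash
python3 - <<'E'
from h import *
im=cv2.imread("pics/w1.png")
g=im[185:295,345:440].astype(int); m=((g.max(2)-g.min(2)<30)&(g.min(2)>95)).astype(np.uint8); m=cv2.morphologyEx(m,cv2.MORPH_CLOSE,np.ones((17,17)))
c=max(cv2.findContours(m,0,2)[0],key=cv2.contourArea); b=cv2.boxPoints(cv2.minAreaRect(c))+[345,185]; print(b)
w=np.array([back("wrist",*(p/1.5),.042) for p in b]); print(w.round(3),w.mean(0)); e=np.diff(np.vstack([w,w[:1]]),axis=0); print(np.linalg.norm(e,axis=1),np.degrees(np.arctan2(e[:,1],e[:,0])))
cv2.imwrite("pics/w1c.png",cv2.resize(im[180:300,330:450],None,fx=4,fy=4))
to([.469,.208,.03],-91)
E
```

```text
[[354.8482399  278.79393768]
 [358.24760056 193.80990314]
 [427.85623169 196.59424591]
 [424.4568634  281.57827759]]
[[0.444 0.238 0.042]
 [0.506 0.235 0.042]
 [0.505 0.185 0.042]
 [0.442 0.186 0.042]] [0.47424482 0.21085085 0.042     ]
[0.06266161 0.04977778 0.06273336 0.0518631 ] [ -2.96439864 -91.98710014 178.94132944  87.9326551 ]
move [ 0.3   0.24 22.99] [-0.   0.   1.2] t 2.95
```

View pics/w1c.png

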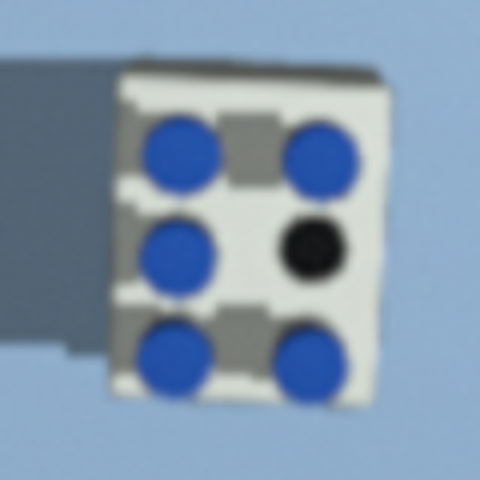

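```bash
python3 - <<'E'
from h import *
w=np.array([back("wrist",u/1.5,v/1.5,.042) for u,v in [(360.5,198),(427.5,202),(423,281.25),(357.5,278.25)]]);print(w.round(4),w.mean(0))
e=np.diff(np.vstack([w,w[:1]]),axis=0); print(np.linalg.norm(e,axis=1),np.degrees(np.arctan2(e[:,1],e[:,0])))
c=w.mean(0); to([c[0],c[1],.027],-92.2)
E
```

```text
[[0.5035 0.233  0.042 ]
 [0.5009 0.185  0.042 ]
 [0.4422 0.1871 0.042 ]
 [0.4443 0.2359 0.042 ]] [0.47271374 0.21027712 0.042     ]
[0.04806916 0.05867317 0.04880433 0.05925986] [-93.10868446 177.97051037  87.59093482  -2.74752284]
move [6.800e-01 1.000e-02 2.329e+01] [-0.   0.   2.4] t 2.95
```

arm_command:
  motion: [0,0.7,0,4,0,0,2.4,0,0.7,0,9,0,0,2.4,0,0.7,0,14,0,0,2.4,0,0.7,0,18,0,0,2.4,0,0.7,0,21,0,0,2.4,0,0.7,0,22.5,0,0,2.4,0,0.7,0,22.5,0,0,2.4,0.3,0.7,0,22.5,0,0,2.4]
  force: 25

```text
time: 3.95
tcp_pos: [0.4745, 0.2076, 0.0363]
eef_rot: [-3.14, 0.067, -0.002]
force: [0.3, -0.8, -0.8]
width: 0.0869
```

arm_command:
  motion: [1,0,0,0,0,0,0,1,0,0,0,0,0,0,1,0,0,0,0,0,0,1,0,0,0,0,0,0,1,0,0,-4,0,0,0,1,0,0,-8,0,0,0,1,0,0,-12,0,0,0,1,0,0,-12,0,0,0]
  force: 25

```text
time: 4.95
tcp_pos: [0.475, 0.208, 0.1577]
eef_rot: [-3.139, 0.067, -0.006]
force: [-0.4, -0.1, -3.3]
width: 0.0499
```

```bash
python3 - <<'E'
from h import *
to([.5686,-.158,.26],9)
E
```

```text
move [ 10.95  36.16 -10.24] [ 1.000e-01 -2.000e-01 -1.014e+02] t 4.95
```

arm_command:
  motion: [1,0,1,-5,0,0,0,1,2,5,-10,0,0,-10,1,4,10,-10,0,0,-20,1,6,15,-10,0,0,-30,1,8,20,-10,0,0,-40,1,9,25,-10,0,0,-50,1,10,30,-10,0,0,-60,1,11,36,-10,0,0,-70]

```text
time: 5.95
tcp_pos: [0.5677, -0.1524, 0.2537]
eef_rot: [-2.646, -1.691, 0.002]
force: [0.6, 0.2, -1.8]
width: 0.0501
```

```bash
python3 - <<'E'
from h import *
s=robot.state(); print(s["tcp_pos"],s["qpos"])
to([.5686,-.158,.26],9)
E
```

```text
[ 0.56767443 -0.15238206  0.25371931] [ 0.53080219  0.30007593 -0.46275744  1.75538463  0.14664826  1.12203408
 -0.41179403]
move [-0.47  0.32 -0.63] [ -0.1  -0.  -33.8] t 5.95
```

arm_command:
  motion: [1,0,0,0,0,0,-10,1,0,0,0,0,0,-20,1,-0.5,0,-0.6,0,0,-30,1,-0.5,0,-0.6,0,0,-33,1,-0.5,0,-0.6,0,0,-33,1,-0.5,0,-0.6,0,0,-33,1,-0.5,0,-0.6,0,0,-33,1,-0.5,0,-0.6,0,0,-33]

```text
time: 6.95
tcp_pos: [0.5659, -0.1553, 0.2611]
eef_rot: [-2.066, -2.367, -0.0]
force: [-1.1, 0.9, -2.1]
width: 0.0496
```

```bash
python3 - <<'E'
from h import *
s=robot.state(); print(s["tcp_pos"],s["eef_rot"])
im=save("wrist","w2",1.5); np.save("Tw2.npy",K("wrist")[3])
for t in("pad_face","stop_face","trigger_grip","handle_grip"):
  for r in robot.boxes_of("wrist",t)[:2]: print(t,np.round(r["box"],1),round(r["conf"],2))
E
```

```text
[ 0.56588674 -0.15533085  0.26109575] [-2.06564844e+00 -2.36689346e+00 -4.27126031e-06]
pad_face [260.9 116.2  48.1  24.1] 0.77
stop_face [261.4  18.   56.9  32.8] 0.69
trigger_grip [262.6 173.9  10.1  12.2] 0.68
handle_grip [261.4  89.8  80.9 175.5] 0.82
```

View pics/w2.png

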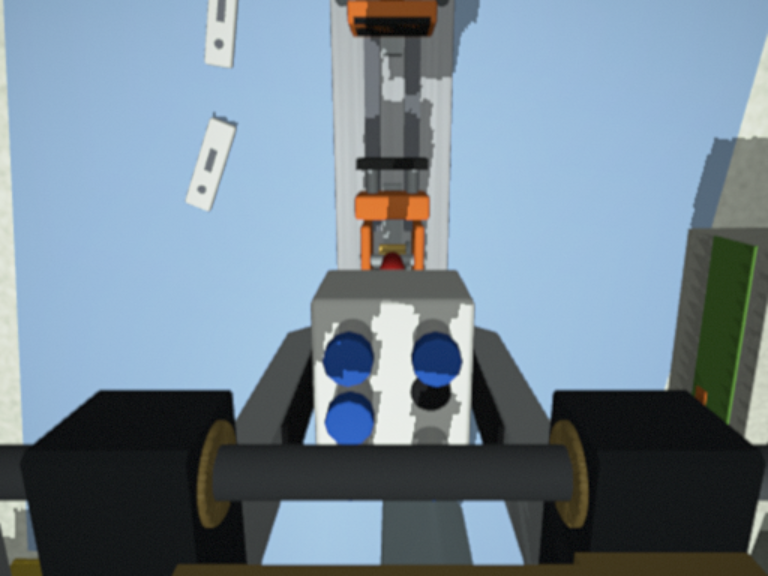

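```bash
python3 - <<'E'
from h import *
b=lambda u,v,z: back("wrist",u/1.5,v/1.5,z)
L,Rr=b(356,157.5,.067),b(428,157.5,.067); pad=(L+Rr)/2; print("pad",pad,np.linalg.norm(L-Rr))
v=Rr-L; print("pad dir",np.degrees(np.arctan2(v[1],v[0])))
st=[(b(353,17,.067)+b(435,17,.067))/2,(b(353,36,.029)+b(435,36,.029))/2]; print("stop top/bot",st, [np.linalg.norm((q-pad)[:2]) for q in st])
# base edges: left (332,50)-(338,265); right (453,50)-(447,265)
pts=[b(332.5,50,.008),b(338,265,.008),b(453,50,.008),b(447.5,265,.008)]
for i,j in((1,0),(3,2)): d=pts[j]-pts[i]; print("edge dir",np.degrees(np.arctan2(d[1],d[0])),pts[i],pts[j])
print(np.linalg.norm(pts[0]-pts[2]),np.linalg.norm(pts[1]-pts[3]))
m0=(pts[0]+pts[2])/2; m1=(pts[1]+pts[3])/2; d=m0-m1; a=np.arctan2(d[1],d[0]); print("mid dir",np.degrees(a))
x=np.array([np.cos(a),np.sin(a)]);y=np.array([-x[1],x[0]]); print("pad off midline",y@(pad-m1)[:2],"stop off",y@(st[0]-m1)[:2])
im=cv2.imread("pics/w2.png"); cv2.imwrite("pics/w2c.png",cv2.resize(im[0:300,320:465],None,fx=4,fy=2.0,interpolation=cv2.INTER_CUBIC))
E
```

```text
pad [ 0.55671912 -0.08973976  0.067     ] 0.047335167715762794
pad dir 7.848741580723977
stop top/bot [array([ 0.54642241, -0.00600188,  0.067     ]), array([ 0.547032 , -0.0092123,  0.029    ])] [np.float64(0.08436855909216734), np.float64(0.08110802473303046)]
edge dir 97.80794656940216 [ 0.5251235  -0.18027203  0.008     ] [ 0.50322627 -0.02058305  0.008     ]
edge dir 97.93023163603905 [ 0.61289636 -0.1681826   0.008     ] [ 0.59065574 -0.00852188  0.008     ]
0.08825748787210035 0.0886015247745791
mid dir 97.86909270972892
pad off midline 0.0006078627240225361 stop off -0.0006569525296340463
```

View pics/w2c.png

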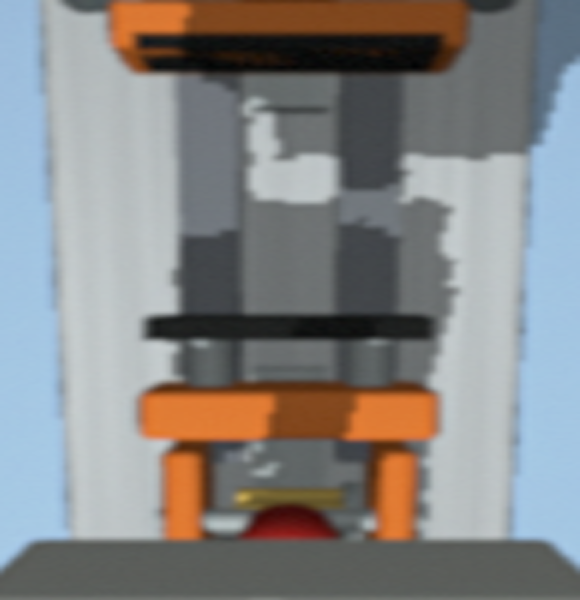

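```bash
python3 - <<'E'
from h import *
to([.5514,-.0489,.20],7.9);to([.5514,-.0489,.062],7.9)
E
```

```text
move [1.075e+01 1.000e-02 6.120e+00] [ 0.  -0.  -0.1] t 7.2
move [1.075e+01 1.000e-02 1.992e+01] [ 0.  -0.  -0.1] t 7.2
```

arm_command:
  motion: [1,3,0,0,0,0,0,1,6,0,0,0,0,0,1,9,0,2,0,0,0,1,10.5,0,5,0,0,0,1,10.75,0,8,0,0,0,1,10.75,0,11,0,0,0,1,10.75,0,12,0,0,0,1,10.75,0,12,0,0,0]

```text
time: 8.2
tcp_pos: [0.5513, -0.0489, 0.1412]
eef_rot: [-2.065, -2.367, 0.0]
force: [0.5, 0.1, -0.9]
width: 0.0499
```

```bash
python3 - <<'E'
from h import *
s=robot.state(); print(s["tcp_pos"]); to([.5514,-.0489,.062],7.9)
im=save("wrist","w3",1.5)
b=lambda u,v,z: back("wrist",u/1.5,v/1.5,z)
E
```

```text
[ 0.55133674 -0.04890263  0.14124238]
move [-0.    0.01  7.92] [-0.  -0.  -0.1] t 8.2
```

View pics/w3.png

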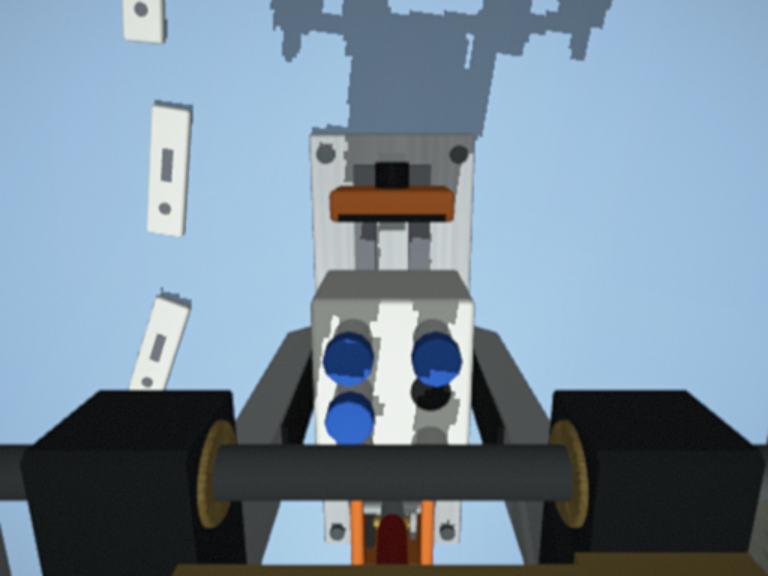

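```bash
python3 - <<'E'
from h import *
b=lambda u,v,z: back("wrist",u/1.5,v/1.5,z)
x=np.array([-.1374,.9905]);y=np.array([-x[1],x[0]]);o=np.array([.557,-.0895])
for n,p,q,z in(("racktop",(312,300),(474,300),.147),("rackbot",(328,271),(459,271),.105),("stop",(338,217),(446,217),.067)):
  m=(b(*p,z)+b(*q,z))[:2]/2-o; print(n,x@m,y@m,np.linalg.norm(b(*p,z)-b(*q,z)))
E
```

```text
racktop 0.06814253703117581 -0.000492880442724103 0.04873973294933354
rackbot 0.06731018759527203 -0.0008065466014783443 0.04982363160372796
stop 0.08308811247791463 -0.0002903085098839049 0.047991352150962764
```

arm_command:
  motion: [1,0,0,2.5,0,0,0,1,0,0,5,0,0,0,1,0,0,7,0,0,0,1,0,0,7.4,0,0,0,1,0,0,7.6,0,0,0,1,0,0,7.8,0,0,0,1,0,0,7.9,0,0,0,1,0,0,7.9,0,0,0]

```text
time: 9.25
tcp_pos: [0.5514, -0.0489, 0.0624]
eef_rot: [2.065, 2.367, 0.0]
force: [0.0, 0.4, -1.6]
width: 0.0499
```

arm_command:
  motion: [1,0,0,0.05,0,0,0,1,0,0,0.1,0,0,0,1,0,0,0.1,0,0,0,1,0,0,0.1,0,0,0,0.6,0,0,0.1,0,0,0,0.4,0,0,0.1,0,0,0,0,0,0,0.1,0,0,0,0,0,0,0.1,0,0,0]

```text
time: 10.25
tcp_pos: [0.5514, -0.0489, 0.0612]
eef_rot: [-2.065, -2.367, -0.0]
force: [0.7, -0.6, 0.2]
width: 0.0729
```

arm_command:
  motion: [0,0,0,0,0,0,0,0,0,0,0,0,0,0,0,0,0,0,0,0,0,0,0,0,-4,0,0,0,0,0,0,-9,0,0,0,0,0,0,-14,0,0,0,0,0,0,-18,0,0,0,0,0,0,-18,0,0,0]

```text
time: 11.25
tcp_pos: [0.5527, -0.0489, 0.2442]
eef_rot: [2.063, 2.364, 0.004]
force: [0.9, 0.5, -0.5]
width: 0.0937
```

```bash
python3 - <<'E'
from h import *
x=np.array([-.1374,.9905]);o=np.array([.557,-.0895]); p=o-.09*x; print(p)
s=robot.state(); print(s["tcp_pos"],s["qpos"][6],s["width"]); to([*p,.24],-82.1); to([p[0]-0*.0,p[1],.116],-82.1)
save("wrist","w4",1.5)
E
```

```text
[ 0.569366 -0.178645]
[ 0.55271974 -0.04889859  0.24419786] -0.054334404229426786 0.09365289161593858
move [-13.08  -0.11   0.44] [ 0.3 -0.1 89.9] t 11.25
move [-13.06  -0.17  12.84] [ 0.3 -0.1 89.9] t 11.25
```

View pics/w4.png

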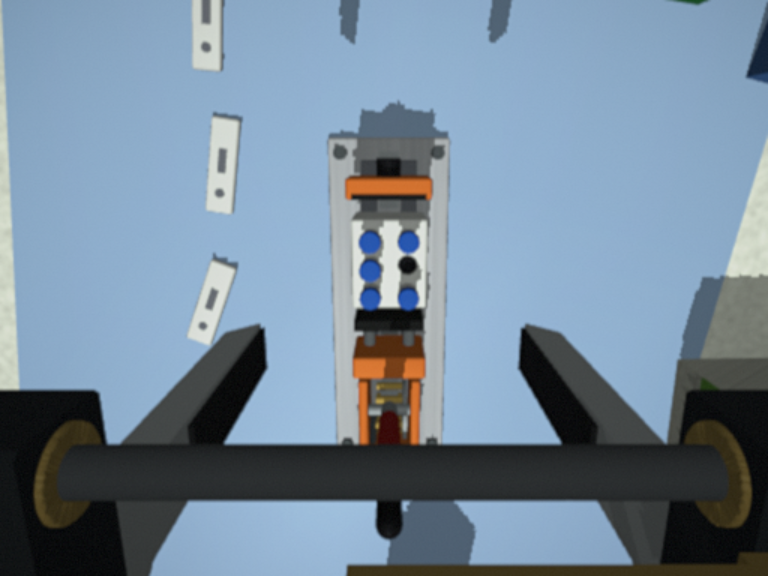

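arm_command:
  motion: [0,-2,0,-1,0,0,10,0,-4,0,-2,0,0,20,0,-6,0,-2,0,0,30,0,-8,0,-2,0,0,40,0,-10,0,-2,0,0,50,0,-12,0,-2,0,0,60,0,-13,0,-2,0,0,70,0,-13,0,-2,0,0,80]

```text
time: 12.3
tcp_pos: [0.5682, -0.1786, 0.2593]
eef_rot: [-3.105, -0.475, 0.004]
force: [0.4, 0.4, 0.0]
width: 0.0938
```

arm_command:
  motion: [0,0,0,0,0,0,10,0,0,0,0,0,0,10,0,0,0,0,0,0,10,0,0,0,0,0,0,10,0,0,0,0,0,0,10,0,0,0,0,0,0,10,0,0,0,0,0,0,10,0,0,0,0,0,0,10]

```text
time: 13.3
tcp_pos: [0.5689, -0.1778, 0.2612]
eef_rot: [-3.134, -0.214, -0.0]
force: [-1.0, -0.7, 0.1]
width: 0.094
```

```bash
python3 - <<'E'
from h import *
s=robot.state(); print(s["tcp_pos"],s["eef_rot"])
for t in("trigger_grip","handle_grip","pad_face"):
  for r in robot.boxes_of("wrist",t)[:2]: print(t,np.round(r["box"],1),round(r["conf"],2))
save("wrist","w5",1.5)
to([.5694,-.1786,.12],-82.1)
E
```

```text
[ 0.56891079 -0.17775185  0.26119693] [-3.13429506e+00 -2.13512017e-01 -4.57136668e-05]
trigger_grip [259.8 281.1  16.3  28. ] 0.59
handle_grip [260.1 224.5  79.9 265.3] 0.6
pad_face [259.8 217.1  47.2  24.9] 0.83
move [ 0.03  0.09 14.12] [-0.  -0.  -0.1] t 13.5
```

View pics/w5.png

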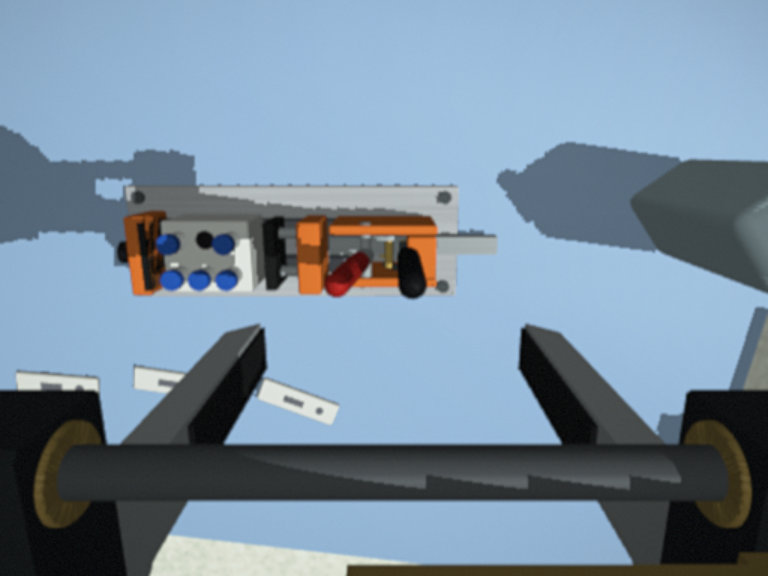

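```bash
python3 - <<'E'
from h import *
b=lambda u,v,z: back("wrist",u/1.5,v/1.5,z)[:2]
x=np.array([-.1374,.9905]);y=np.array([-x[1],x[0]]);o=np.array([.557,-.0895])
for n,p in(("handle",b(412,286,.15)),("trig",b(341,284,.149)),("padfront",b(266,219,.067)),("padfrontlow",b(268,288,.067)), ("tcp",robot.state()["tcp_pos"][:2]),("rackface",b(257,290,.068))): print(n,x@(p-o),y@(p-o))
E
```

```text
handle -0.0998013532576053 -0.0003959031669293499
trig -0.06193179854767163 -0.0012565974903829334
padfront -0.0038453040208982292 -0.025421220251627998
padfrontlow -0.0023093516738128686 0.022921020914444434
tcp -0.08903021987720179 0.0002854838196788865
rackface 0.005211313761460093 0.024094845933713655
```

arm_command:
  motion: [0,0,0.1,4,0,0,0,0,0,0.1,8,0,0,0,0,0,0.1,11,0,0,0,0,0,0.1,13,0,0,0,0,0,0.1,13.5,0,0,0,0,0,0.1,13.5,0,0,0,0,0,0.1,13.5,0,0,0,0,0,0.1,13.5,0,0,0]

```text
time: 14.5
tcp_pos: [0.5695, -0.1788, 0.127]
eef_rot: [3.134, 0.213, 0.002]
force: [-0.3, 1.0, -0.7]
width: 0.094
```

arm_command:
  motion: [0.3,0,0,0,0,0,0,0.5,0,0,0,0,0,0,0.7,0,0,0,0,0,0,1,0,0,0,0,0,0,1,0,0,0,0,0,0,1,0,0,0,0,0,0,1,0,0,0,0,0,0,1,0,0,0,0,0,0]
  force: 25

```text
time: 15.5
tcp_pos: [0.5695, -0.1778, 0.1266]
eef_rot: [-3.133, -0.214, -0.001]
force: [-0.8, 5.3, 6.8]
width: 0.0374
```

```bash
python3 - <<'E'
from h import *
s=robot.state(); print(s["tcp_pos"],s["width"],s["force"])
save("wrist","w6",1.5)
x=np.array([-.1374,.9905]);o=np.array([.557,-.0895]);print(x@(s["tcp_pos"][:2]-o))
E
```

```text
[ 0.56947834 -0.17782463  0.1265981 ] 0.0374117745283807 [-0.76995284  5.27859901  6.82647378]
-0.08920007061659006
```

View pics/w6.png

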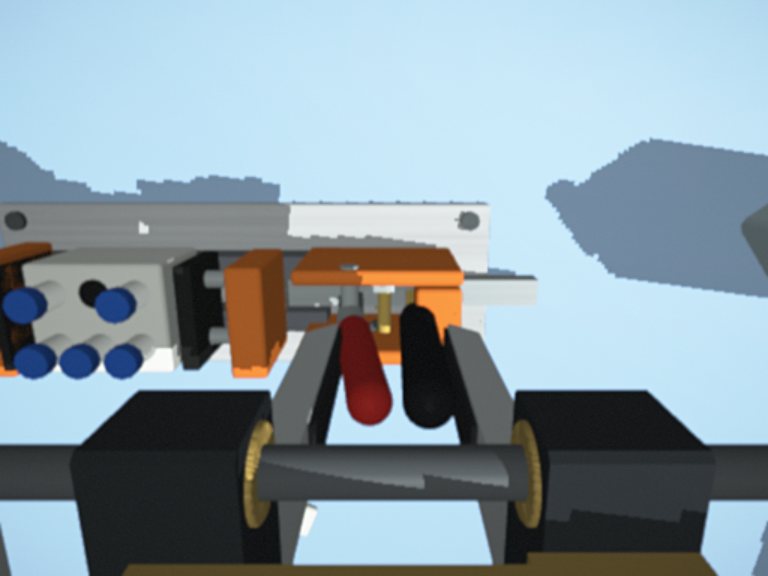

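arm_command:
  motion: [0.1,0,0,0,0,0,0,0.1,0,0,0,0,0,0,0.1,0,0,0,0,0,0,0.1,0,0,0,0,0,0,0.1,0,0,0,0,0,0,0.1,0,0,0,0,0,0,0.5,0,0,0,0,0,0,1,0,0,0,0,0,0]

```text
time: 16.55
tcp_pos: [0.5692, -0.1783, 0.1263]
eef_rot: [-3.134, -0.214, -0.0]
force: [-1.1, 3.3, 2.5]
width: 0.0683
```

arm_command:
  motion: [1,0,0,0,0,0,0,1,0,0,0,0,0,0,1,0,0,0,0,0,0,1,0,0,0,0,0,0,1,0,0,0,0,0,0,1,0,0,0,0,0,0,1,0,0,0,0,0,0,1,0,0,0,0,0,0]

```text
time: 17.55
tcp_pos: [0.5694, -0.1778, 0.1266]
eef_rot: [-3.133, -0.214, -0.001]
force: [-1.4, 6.0, 6.8]
width: 0.0371
```

```bash
cat > m.py <<'E'
import sys
from h import *
n=sys.argv[1]; s=robot.state(); save("wrist",n,1.5); im=cv2.imread(f"pics/{n}.png"); ref=cv2.imread("pics/w6.png")
for k,(u0,v0,u1,v1),z in (("jaw",(222,245,292,325),.074),("pad",(174,245,224,300),.067),("cap",(92,280,142,330),.09)):
    t=ref[v0:v1,u0:u1]; m=cv2.matchTemplate(im[v0-30:v1+30,max(0,u0-170):u1+20],t,cv2.TM_CCOEFF_NORMED); _,c,_,p=cv2.minMaxLoc(m)
    du=p[0]+max(0,u0-170)-u0; dv=p[1]-30
    mid=((u0+u1)/2,(v0+v1)/2); d=back("wrist",(mid[0]+du)/1.5,(mid[1]+dv)/1.5,z)-back("wrist",mid[0]/1.5,mid[1]/1.5,z)
    print(k,du,dv,round(c,2),"mm",round(1e3*np.linalg.norm(d),1))
print(s["time"],s["width"],s["tcp_pos"],s["force"])
E
python3 m.py w7
```

```text
jaw -10 0 0.97 mm 4.1
pad -10 0 0.98 mm 4.3
cap -2 0 1.0 mm 0.8
17.55 0.03708022739337607 [ 0.56944496 -0.17782036  0.12659941] [-1.39464814  6.00505078  6.81174922]
```

arm_command:
  motion: [0.1,0,0,0,0,0,0,0.1,0,0,0,0,0,0,0.1,0,0,0,0,0,0,0.1,0,0,0,0,0,0,0.1,0,0,0,0,0,0,0.1,0,0,0,0,0,0,0.5,0,0,0,0,0,0,1,0,0,0,0,0,0]

```text
time: 18.6
tcp_pos: [0.5692, -0.1784, 0.1263]
eef_rot: [-3.134, -0.214, -0.0]
force: [0.8, 3.5, 2.8]
width: 0.0682
```

arm_command:
  motion: [1,0,0,0,0,0,0,1,0,0,0,0,0,0,1,0,0,0,0,0,0,1,0,0,0,0,0,0,1,0,0,0,0,0,0,1,0,0,0,0,0,0,1,0,0,0,0,0,0,1,0,0,0,0,0,0]

```text
time: 19.6
tcp_pos: [0.5695, -0.1778, 0.1266]
eef_rot: [-3.133, -0.214, -0.001]
force: [-0.7, 5.1, 7.8]
width: 0.0371
```

```bash
python3 m.py w8
```

```text
jaw -21 0 0.93 mm 8.7
pad -21 0 0.97 mm 9.0
cap -15 0 1.0 mm 5.8
19.6 0.03707410044871317 [ 0.56945758 -0.17784563  0.12664578] [-0.72861715  5.1054236   7.77562432]
```

arm_command:
  motion: [0.1,0,0,0,0,0,0,0.1,0,0,0,0,0,0,0.1,0,0,0,0,0,0,0.1,0,0,0,0,0,0,0.1,0,0,0,0,0,0,0.1,0,0,0,0,0,0,0.5,0,0,0,0,0,0,1,0,0,0,0,0,0]

```text
time: 20.65
tcp_pos: [0.5691, -0.1783, 0.1263]
eef_rot: [-3.134, -0.214, -0.0]
force: [-0.4, 2.6, 2.2]
width: 0.0681
```

arm_command:
  motion: [1,0,0,0,0,0,0,1,0,0,0,0,0,0,1,0,0,0,0,0,0,1,0,0,0,0,0,0,1,0,0,0,0,0,0,1,0,0,0,0,0,0,1,0,0,0,0,0,0,1,0,0,0,0,0,0]

```text
time: 21.65
tcp_pos: [0.5694, -0.1778, 0.1266]
eef_rot: [-3.133, -0.214, -0.001]
force: [-0.9, 5.2, 6.9]
width: 0.0374
```

```bash
python3 m.py w9
```

```text
jaw -32 0 0.9 mm 13.3
pad -32 0 0.95 mm 13.6
cap -28 0 0.99 mm 10.8
21.65 0.037368948486467116 [ 0.56943874 -0.17780402  0.12661745] [-0.85541596  5.20841967  6.85016221]
```

arm_command:
  motion: [0.1,0,0,0,0,0,0,0.1,0,0,0,0,0,0,0.1,0,0,0,0,0,0,0.1,0,0,0,0,0,0,0.1,0,0,0,0,0,0,0.1,0,0,0,0,0,0,0.5,0,0,0,0,0,0,1,0,0,0,0,0,0]

```text
time: 22.7
tcp_pos: [0.5691, -0.1783, 0.1263]
eef_rot: [-3.134, -0.214, -0.0]
force: [-0.0, 1.8, 2.7]
width: 0.0684
```

arm_command:
  motion: [1,0,0,0,0,0,0,1,0,0,0,0,0,0,1,0,0,0,0,0,0,1,0,0,0,0,0,0,1,0,0,0,0,0,0,1,0,0,0,0,0,0,1,0,0,0,0,0,0,1,0,0,0,0,0,0]

```text
time: 23.7
tcp_pos: [0.5694, -0.1778, 0.1266]
eef_rot: [-3.133, -0.214, -0.001]
force: [-0.6, 5.5, 7.2]
width: 0.0372
```

```bash
python3 m.py w10
```

```text
jaw -44 0 0.8 mm 18.3
pad -35 -1 0.82 mm 14.9
cap -30 0 0.99 mm 11.6
23.7 0.03718007421820053 [ 0.5694427  -0.17782334  0.12659782] [-0.59844255  5.53913619  7.16314201]
```

View pics/w10.png

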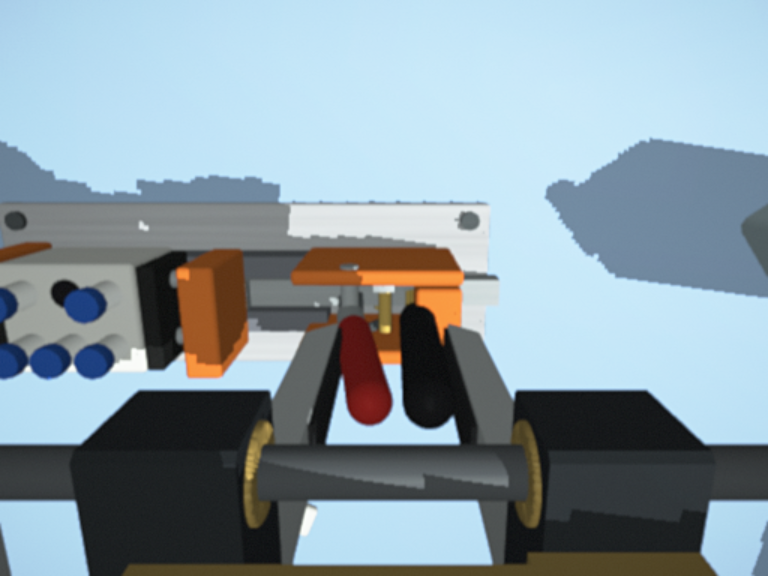

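```bash
python3 - <<'E'
from h import *
im=robot.snapshot("top")[:,:,::-1]; im2=robot.snapshot("scene")[:,:,::-1]
r=lambda a,f: cv2.resize(a,None,fx=f,fy=f,interpolation=cv2.INTER_CUBIC)
a=r(im[160:215,235:355],5); b=r(im2[180:240,180:285],5); w=max(a.shape[1],b.shape[1])
P=lambda c: np.pad(c,((0,0),(0,w-c.shape[1]),(0,0))); cv2.imwrite("pics/last.png",np.vstack([P(a),P(b)]))
E
```

```text
(no output)
```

View pics/last.png

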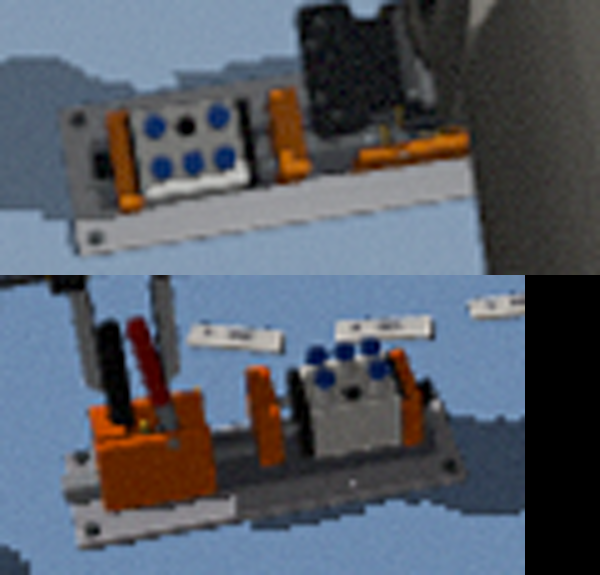

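```bash
python3 - <<'E'
from h import *
print(robot.hand_in())
E
```

```text
the job is handed in; nothing more can be done
None
```

The white rack is gripped in the clamp and the job is handed in, with the gripper still holding the trigger fully squeezed at 25 N. `hand_in()` reports no verdict.

- **Placing:** I took the white rack (not the orange look-alike), turned it to the clamp's axis and set it on the rails at about clamp x = 38 mm. I then released it and backed off. A close look showed it standing square and free.
- **Pumping:** I gave five full trigger strokes, each closing to about 37 mm, with the arm still. The wrist pictures showed the jaw advancing about 4 to 5 mm per stroke and the rack being pushed along.
- **Grip:** On the fifth stroke the jaw moved 5.0 mm but the rack only 0.8 mm. Against the stop, that means the spring pad is pressed in about 3.5 to 4 mm (allowed 2 to 13 mm). I stopped there.
- **Last checks:** The final pictures showed the rack upright, square and seated against the stop. The measured opening was 37.2 mm, so the trigger was fully squeezed.
- **Where checks disagreed:** The pad's own image match was weaker (0.82) and gave 3.4 mm. Earlier views put the stop face at 82 to 83 mm, but the rack met it about 3 mm sooner than those predicted. Neither changes the result.
- **Not checked:** I saw nothing else disturbed in the pictures, but did not measure the bystanders again at the end.

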